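# Trip test of the studio's bench power box

## Robot

A 6-joint arm with a two-finger parallel gripper is mounted at the origin on the work surface. World frame = base frame: x ahead of the robot, y to its left, z up, the work surface at z = 0. Lengths are in m, angles in degrees, forces in N, time in s.
With the tool pointing down it reaches from about 0.375 to 0.9 m from the base axis. Payload 3.1 kg.
Tool frame: the origin (TCP) lies at the very end of the fingers, on their centre line; the grasp point (between the pads) lies behind it (bot.grip_depth is the z of the grasp point in the tool frame, in m); z points along the fingers, y is the direction in which the jaws open and shut (so a half turn about z gives the same grasp; the last joint's range is limited). The gripper opens to 87 mm and grips with 3 to 60 N. Pads are 19 mm wide; open, the fingers measure 117 mm over their backs; the gripper's body (75 mm by 190 mm) begins 51 mm behind the grasp point.
Start: joints at [-75.029, 30.224, 82.088, -0, 67.689, -10.227], TCP at [0.266, -0.565, 0.223] pointing down, gripper open.
Joint ranges: [-176.69, 176.69], [-43.24, 126.21], [12.49, 139.97], [-82, 262], [0, 151.66], [-163.58, 163.58]. Speed limits (degrees/s): [159.86, 159.86, 180, 180, 180, 180].

## Interface

Orientations are given as a 3x3 rotation matrix whose columns are the frame's x, y, z axes.
In Python, from rig import bot, vision gives the robot as it stands. The module is installed in compiled form; this text tells all that it offers.
- The arm moves only by the shell command python3 -m jog 'ROWS'. ROWS is JSON, a list of rows, each a list of 3 entries, a list of its own where there are three numbers: the shift along the tool's x, y, z in mm, then the turn, a rotation vector about the tool's x, y, z in degrees, then the closure, from 0 (fully open) to 1 (shut). In form: [[[dx, dy, dz], [wx, wy, wz], fingers], ...]. A call has 1 to 12 rows; each row is the pose to reach, as a shift and turn from the pose commanded when the call began, along the tool's axes at that moment; what a row does not reach only later rows make up. A row lasts 1/12 s, in which the tool goes at most 41.7 mm and 7.16 degrees, less where a joint would pass 70% of its speed; a pose out of reach is approached as far as the arm can. A call with a gripper value outside its range is refused whole. The fingers move at their own pace and stop on an object; the grip force is fixed at half the most. Time passes only in rows, so rows that repeat a pose let the fingers close. It gives the time, the measured TCP pose, the force and the opening at its end, in the units of the state.
- bot.read_state(): the state, without advancing time (a new reading comes with each control period).
- vision.capture(name): name is "side" or "top" or "wrist"; returns the picture (400x640x3 uint8, red, green, blue); there is no depth.
- vision.camera_info(name): a dict with "intrinsics" (3x3 intrinsics, pixels), "camera_from_world" (4x4, takes a point from world to camera coordinates); the wrist camera has in their place "mount" (4x4, takes a point from camera to tool coordinates, whose origin is the TCP and whose axes are the flange's). Camera axes: x right, y up, looking along -z (the intrinsics and any distortion apply to the point x, -y, -z); pixel columns grow to the right and rows downward; lengths in m; the calibration is good to about 2 mm. A picture is of the moment at which its call begins: read the wrist's pose just before it. camera_info takes no time and is no camera call.
- bot.hand_in(): hands the job in, once; it reports no verdict.
The state is a dict: "time_s": time; "joint_positions": joint angles; "qvel": joint speeds; "tau": joint torques, N m; "position": TCP position; "tcp_rot": TCP orientation; "force": force on the tool from outside, world axes, zero at the start; "moment": the same for the moment, N m; "opening": opening from 0.0 (shut) to 1.0 (fully open).
Only numpy, scipy, OpenCV 4.12 (cv2) and the standard library are available. Lean on these libraries where they do the work, as an engineer would, in place of code of your own. Each camera call takes 0.05 s, during which the arm holds its last target. There are 200 camera calls.

## Task

Test the safety trip of the bench power box. Take the flat-handled test key from the tool caddy, stand it in the open wooden stand and let go so that you can take it again across its thin side; then push it gently down the slot of the box, only until the hidden button makes the lever drop and without driving the button to its bottom. At the end the key stands fully home in the open stand again and the lever is lifted fully back up; leave the jars, can, cup and other tools where they are.

Things in the scene. Friction and masses are not known exactly. Their poses are not given: they have to be found in the camera images.
- key: loose test key, 0.1 to 0.16 kg: black handle block 16 (its x) x 50 (y) x 40 mm high, the only wide flat handle; under it a flat steel blade 4 (x) x 30 (y) mm, 60 long. Origin: centre of the handle's underside (the shoulder); z up, blade towards -z; same either way round about z. Starts in one of the caddy's three bays, shoulder on the caddy's top, axes along the caddy's.
- caddy: fixed plywood block 140 (x) x 70 (y) x 70 mm high, origin under its centre. In its top slots 7 (x) x 34 (y) mm at x = -46, 0, 46 mm, 64 deep. Cheeks 36 mm high, 42 mm long (y), stand between and beyond the slots, leaving 28 mm (x) gaps: no room for fingers at the key's flat sides, only at the two ends of its handle (50 mm grip along y).
- stand_mouth (a point): centre of the slot in the top of the fixed open stand, a plywood block 70 x 70 x 70 mm; slot 8 (x) x 35 (y) mm, 64 mm deep, z up, nothing around it. A key standing in it fully home rests with its shoulder on the top, its origin at this point.
- power_box: fixed grey bench power box 140 (x) x 240 (y) x 90 mm high, origin at the centre of its underside, its front (-x) towards the robot. Key slot on the left (+y) half of its top, drop lever on the right near the front edge.
- slot_mouth (a point): centre of the key slot, 7 (x) x 34 (y) mm, in the box's top face; z up, box axes. Steel guard plates 44 mm high, 36 long (x), stand 30 mm either side of it in y (a gap of 60), leaving no room for fingers at the handle's ends. In the slot, unseen, lies the button's pad, 50 mm below the mouth but up to 3 mm more or less from start to start: find it by touch.
- test_button (a joint): travel of the hidden button, m: 0 up, grows as it is pressed down, bottom stop at 0.010. Spring: about 0.5 N plus 0.9 N per mm. The lever trips at about 0.004 to 0.005 (4 to 5 N); it must never pass 0.008. It springs back up when released; the lever will not stay up while it is pressed.
- lever_pivot (a point): nominal centre of the lever's hinge, axis along y, box axes; 4 mm above the box top, 25 mm behind its front edge. The switch unit, lever and button together, really sits up to 3 mm higher or lower. The steel arm (8 x 12 mm) carries a black knob, a cylinder 18 mm in diameter, 24 mm long along y, centred 62 mm from the pivot; 30 mm is free on each side of it.
- trip_lever (a joint): lever angle, rad: 0 fully up (leaning 0.175 back past vertical, to +x), growing as it falls forward to -x; 1.6 dropped, 0.15 above level, knob overhanging the box's front. From the pivot the knob is at x = 62 mm * sin(0.175 - angle), z = 62 mm * cos(0.175 - angle). 0.12 kg, moved by gravity alone: below 0.175 it falls home by itself, beyond that it drops.
- round_tool: loose tool in the caddy, leave alone: black round handle 22 mm diameter, 50 mm high, flat steel blade. Origin at the handle's underside.
- square_tool: loose tool in the caddy, leave alone: black square handle 20 x 20 x 60 mm, flat steel blade. Origin at the handle's underside.
- jar_a: paint jar, 60 mm diameter, 75 mm high, leave alone; origin under its centre.
- jar_b: paint jar, 56 mm diameter, 70 mm high, leave alone; origin under its centre.
- can_c: can, 66 mm diameter, 65 mm high, leave alone; origin under its centre.
- cup: white cup, 68 mm across, 70 mm high, leave alone; origin under its centre.
There are look-alikes about, which are no part of the job. What is shaped like the part that bears stand_mouth but blue or green is not meant.

How it is judged:
By the outcome, as a careful person would: the job done as asked, in the order asked, and still so for the second after the job is handed in, with the robot touching nothing.
It also fails if it takes over 72 s, if anything falls off the work surface, if the arm or the gripper's body presses on something with over 40 N, if the wrist force passes 120 N, or if a joint passes its speed limit or range.

## Working session

There is one attempt and no reset: what is moved stays moved. The work goes in short steps, Python scripts to look and compute and a shell command to move; the robot and the scene stay as the last step left them, time stands still between calls to the robot, and variables do not carry over. Pictures are saved under pics/ and viewed, about 8 in all and at most 12, crops included, and the job is handed in when it is done.

```bash
mkdir -p pics; cat > h.py <<'E'
import numpy as np, cv2
from rig import bot, vision
def cap(n,f):
    im=vision.capture(n); cv2.imwrite(f'pics/{f}.png',im[:,:,::-1]); return im
def cam(n):
    i=vision.camera_info(n); K=np.array(i['intrinsics'])
    if n=='wrist':
        s=bot.read_state(); T=np.eye(4); T[:3,:3]=s['tcp_rot']; T[:3,3]=s['position']
        return K,np.linalg.inv(T@np.array(i['mount'])),i
    return K,np.array(i['camera_from_world']),i
def proj(c,P):
    K,M,i=c; p=M[:3,:3]@np.array(P,float)+M[:3,3]; q=K@np.array([p[0],-p[1],-p[2]]); return q[:2]/q[2]
def ray(c,u,v,z):
    K,M,i=c; d=np.linalg.inv(K)@[u,v,1]; d=np.array([d[0],-d[1],-d[2]]); R=M[:3,:3]; o=-R.T@M[:3,3]; d=R.T@d
    return o+d*(z-o[2])/d[2]
E
python3 - <<'E'
from h import *
cap('top','top0'); cap('side','side0')
for n in ['top','side','wrist']: print(n,vision.camera_info(n))
s=bot.read_state(); print(s['tcp_rot'],bot.grip_depth,s['time_s'],s['force'])
E
```

```text
top {'intrinsics': array([[386.89427671,   0.        , 323.90035328],
       [  0.        , 386.89427671, 201.30309254],
       [  0.        ,   0.        ,   1.        ]]), 'camera_from_world': array([[-0.01699869, -0.9992423 , -0.03501245,  0.04424283],
       [ 0.99120437, -0.02143777,  0.13059215, -0.55012847],
       [-0.13124379, -0.0324846 ,  0.99081775, -0.91029092],
       [ 0.        ,  0.        ,  0.        ,  1.        ]])}
side {'intrinsics': array([[405.79041101,   0.        , 315.53576167],
       [  0.        , 405.79041101, 199.44684555],
       [  0.        ,   0.        ,   1.        ]]), 'camera_from_world': array([[-0.93245933, -0.36109124,  0.01151987,  0.52281605],
       [ 0.2536684 , -0.63168696,  0.7325462 , -0.19633842],
       [-0.25723906,  0.68599177,  0.68061984, -0.83903941],
       [ 0.        ,  0.        ,  0.        ,  1.        ]])}
wrist {'intrinsics': array([[311.39537456,   0.        , 322.82421125],
       [  0.        , 311.39537456, 200.28314535],
       [  0.        ,   0.        ,   1.        ]]), 'mount': array([[-8.34798900e-04,  9.66620913e-01,  2.56209510e-01,
         6.98231804e-02],
       [ 9.99998661e-01,  1.16760709e-03, -1.14685691e-03,
        -6.91182367e-04],
       [-1.40772792e-03,  2.56208209e-01, -9.66620594e-01,
        -1.62894071e-01],
       [ 0.00000000e+00,  0.00000000e+00,  0.00000000e+00,
         1.00000000e+00]])}
[[ 9.04818950e-01  4.25796191e-01 -5.21835305e-04]
 [ 4.25796383e-01 -9.04817054e-01  1.88107543e-03]
 [ 3.28789270e-04 -1.92422828e-03 -9.99998095e-01]] -0.0187 0.1 [-0.46072705 -0.8508688   0.09681715]
```

View pics/top0.png

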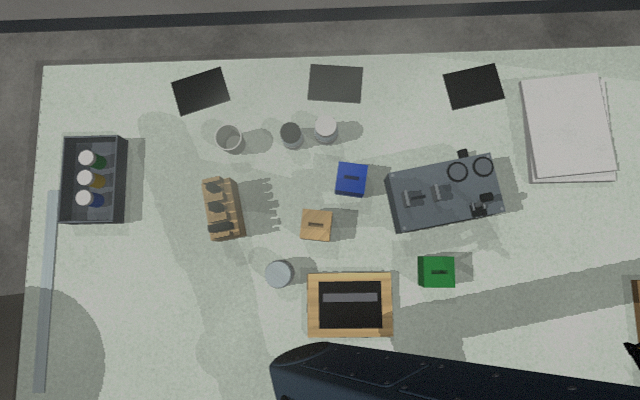

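View pics/side0.png

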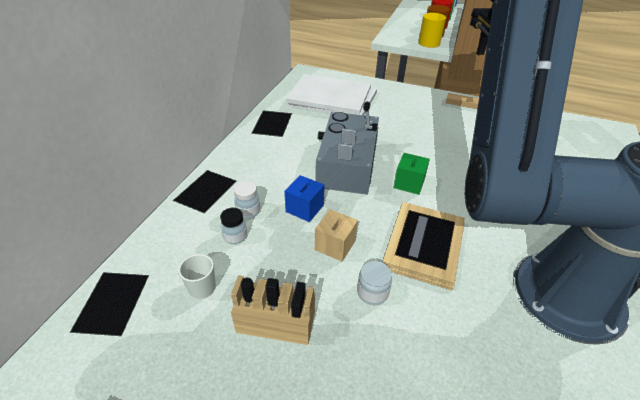

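Candidates: the wooden block at top (316,225) is the stand, since the blue (351,178) and green (437,271) blocks are excluded. The caddy at (222,208) holds three handles, at (214,187), (218,209) and (220,227). I'll enlarge those and the box.

```bash
python3 - <<'E'
import cv2,numpy as np
t=cv2.imread('pics/top0.png'); s=cv2.imread('pics/side0.png')
f=lambda im,x,y,w,h,W,H: cv2.resize(im[y:y+h,x:x+w],(W,H),interpolation=cv2.INTER_CUBIC)
a=f(t,190,170,60,75,320,400); b=f(t,380,145,130,92,480,340)
c=f(s,225,270,100,75,400,300)[:200]
out=np.zeros((600,800,3),np.uint8)
out[:400,:320]=a; out[:340,320:]=b; out[340:600,320:660]=f(s,225,270,100,76,340,260); out[400:520,:160]=f(t,296,205,40,30,160,120)
cv2.imwrite('pics/crop1.png',out)
E
```

```text
(no output)
```

View pics/crop1.png

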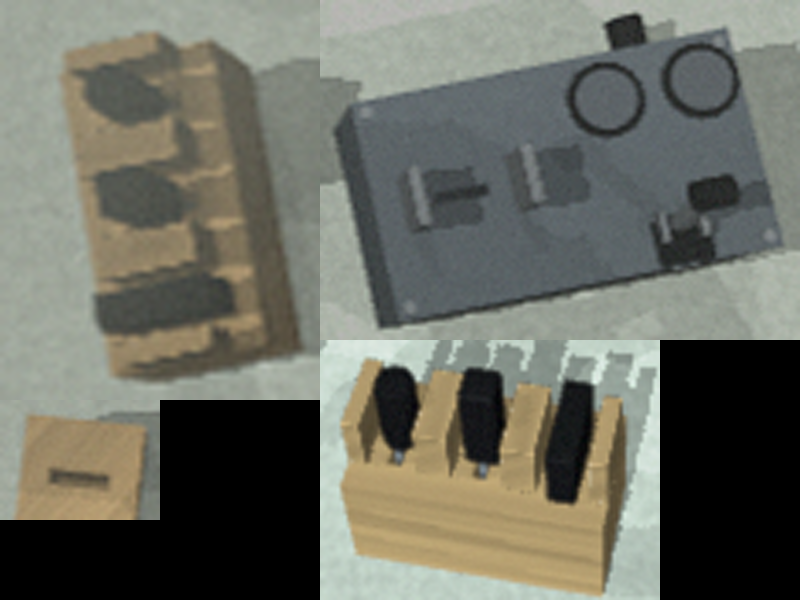

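The key is the wide handle in the nearest bay, at top (221,227). The other two handles are narrow: round at (214,187) and square at (218,208). The stand slot is at (315.5,224.5), the box slot at about (418,196), and the lever knob at about (486,196), standing up.

```bash
python3 - <<'E'
from h import *
c=cam('top'); np.set_printoptions(precision=4,suppress=True)
A=lambda x,y:(190+x*.1875,170+y*.1875)
B=lambda x,y:(380+(x-320)*.27083,145+y*.2706)
S=lambda x,y:(296+x/4,205+(y-400)/4)
def p(n,uv,z): 
    r=ray(c,*uv,z); print(n,r); return r
def ang(a,b): print('  ang',np.degrees(np.arctan2(*(b-a)[1::-1])))
p('key',A(163,300),.11)
ang(p('k1',A(97,313),.11),p('k2',A(232,290),.11))
ang(p('cadL1',A(65,60),.106),p('cadL2',A(115,375),.106))
p('slot',S(79,478),.07); ang(p('s1',S(50,474),.07),p('s2',S(107,482),.07))
ang(p('st1',S(28,414),.07),p('st2',S(147,426),.07))
p('boxslot',B(460,191),.09); ang(p('b1',B(434,197),.09),p('b2',B(487,187),.09))
bl=p('FL',B(380,325),.09);br=p('FR',B(783,245),.09);tl=p('BL',B(352,108),.09);tr=p('BR',B(728,30),.09)
ang(br,bl);ang(tr,tl);ang(bl,tl); print((bl+br+tl+tr)/4)
p('knob',B(713,190),.155)
E
```

```text
key [0.4894 0.2658 0.11  ]
k1 [0.4844 0.2939 0.11  ]
k2 [0.4931 0.2363 0.11  ]
  ang -81.47248585230858
cadL1 [0.5945 0.3117 0.106 ]
cadL2 [0.4583 0.2869 0.106 ]
  ang -169.69214567779127
slot [0.492  0.0526 0.07  ]
s1 [0.4947 0.0696 0.07  ]
s2 [0.4894 0.0362 0.07  ]
  ang -99.09610801460285
st1 [0.5304 0.0822 0.07  ]
st2 [0.5219 0.0121 0.07  ]
  ang -96.97377365960163
boxslot [ 0.5499 -0.184   0.09  ]
b1 [ 0.5465 -0.1678  0.09  ]
b2 [ 0.552  -0.2008  0.09  ]
  ang -80.45002374554217
FL [ 0.4678 -0.1312  0.09  ]
FR [ 0.5121 -0.3788  0.09  ]
BL [ 0.6039 -0.1193  0.09  ]
BR [ 0.6479 -0.3554  0.09  ]
  ang 100.13716376371826
  ang 100.5573882328868
  ang 4.982216380681729
[ 0.5579 -0.2462  0.09  ]
knob [ 0.5382 -0.3139  0.155 ]
```

```bash
cat >> h.py <<'E'
def go(xyz,yang):
    """shift (mm, tool axes) and turn (deg) to bring the TCP to xyz, tool down, jaws along world angle yang"""
    from scipy.spatial.transform import Rotation as Ro
    s=bot.read_state(); R=np.array(s['tcp_rot']); a=np.radians(yang); y=np.array([np.cos(a),np.sin(a),0]); z=np.array([0,0,-1.])
    T=np.c_[np.cross(y,z),y,z]
    print('shift',np.round(R.T@(np.array(xyz)-s['position'])*1000,1),'turn',np.round(Ro.from_matrix(R.T@T).as_rotvec(degrees=True),2),
      't',round(s['time_s'],2),'F',np.round(s['force'],2),'open',round(s['opening'],3))
E
python3 -c "
from h import *
go([.489,.266,.20],-80)"
```

```text
shift [ 555.6 -656.8   23.1] turn [-0.11 -0.   15.2 ] t 0.1 F [-0.46 -0.85  0.1 ] open 0.998
```

```bash
python3 -m jog '[[[555.6,-656.8,10],[0,0,15.2],0],[[555.6,-656.8,10],[0,0,15.2],0],[[555.6,-656.8,10],[0,0,15.2],0],[[555.6,-656.8,10],[0,0,15.2],0],[[555.6,-656.8,10],[0,0,15.2],0],[[555.6,-656.8,10],[0,0,15.2],0],[[555.6,-656.8,10],[0,0,15.2],0],[[555.6,-656.8,10],[0,0,15.2],0],[[555.6,-656.8,10],[0,0,15.2],0],[[555.6,-656.8,10],[0,0,15.2],0],[[555.6,-656.8,10],[0,0,15.2],0],[[555.6,-656.8,10],[0,0,15.2],0]]'; python3 -c "
from h import *
go([.489,.266,.20],-80)"
```

```text
time_s: 1.1
position: [0.3956, -0.0806, 0.2167]
tcp_rot: [[0.985, 0.173, -0.0], [0.173, -0.985, 0.0], [-0.0, -0.0, -1.0]]
force: [1.0, -1.3, -0.5]
opening: 0.997
shift [ 151.9 -325.2   16.7] turn [-0.01  0.01 -0.04] t 1.1 F [ 0.97 -1.32 -0.53] open 0.997
```

```bash
python3 -m jog '[[[152,-325,16],[0,0,0],0],[[152,-325,16],[0,0,0],0],[[152,-325,16],[0,0,0],0],[[152,-325,16],[0,0,0],0],[[152,-325,16],[0,0,0],0],[[152,-325,16],[0,0,0],0],[[152,-325,16],[0,0,0],0],[[152,-325,16],[0,0,0],0],[[152,-325,16],[0,0,0],0],[[152,-325,16],[0,0,0],0],[[152,-325,16],[0,0,0],0],[[152,-325,16],[0,0,0],0]]'; python3 - <<'E'
from h import *
go([.489,.266,.20],-80)
c=cam('wrist'); im=cap('wrist','w1')
for P in [(.489,.266,.11),(.489,.266,.07)]: print(proj(c,P))
E
```

```text
time_s: 2.1
position: [0.4881, 0.2632, 0.2002]
tcp_rot: [[0.985, 0.174, -0.002], [0.174, -0.985, -0.001], [-0.002, 0.001, -1.0]]
force: [-0.1, -0.1, 0.1]
opening: 0.997
shift [ 1.4 -2.6  0.1] turn [0.04 0.12 0.02] t 2.1 F [-0.1  -0.11  0.12] open 0.997
[320.08827444 201.52510472]
[320.35375639 190.68003291]
```

View pics/w1.png

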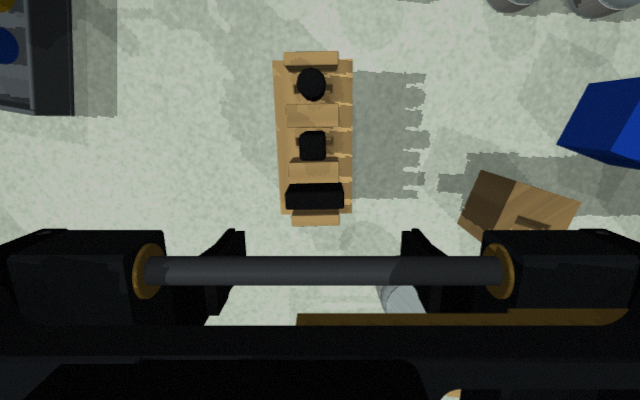

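```bash
python3 - <<'E'
from h import *
c=cam('wrist'); im=cv2.imread('pics/w1.png')
a=np.radians(10); ex=np.array([np.cos(a),np.sin(a),0]); ey=np.array([-np.sin(a),np.cos(a),0])
o=np.array([.490,.269,.07]); k=8
big=cv2.resize(im[160:235,265:365],None,fx=k,fy=k,interpolation=cv2.INTER_CUBIC)
for z in (.04,0.0):
    pts=[proj(c,o+ex*sx*.008+ey*sy*.025+[0,0,z]) for sx,sy in((1,1),(1,-1),(-1,-1),(-1,1))]
    print(np.round(pts,1).tolist())
    cv2.polylines(big,[np.int32((np.array(pts)-[265,160]+.5)*k)],True,(0,255,0) if z else (0,0,255),1)
cv2.imwrite('pics/c2.png',cv2.convertScaleAbs(big,alpha=1.7,beta=30))
E
```

```text
[[286.1, 190.6], [346.1, 190.5], [345.7, 208.9], [286.7, 209.0]]
[[290.8, 181.1], [343.0, 181.0], [342.7, 197.2], [291.3, 197.3]]
```

View pics/c2.png

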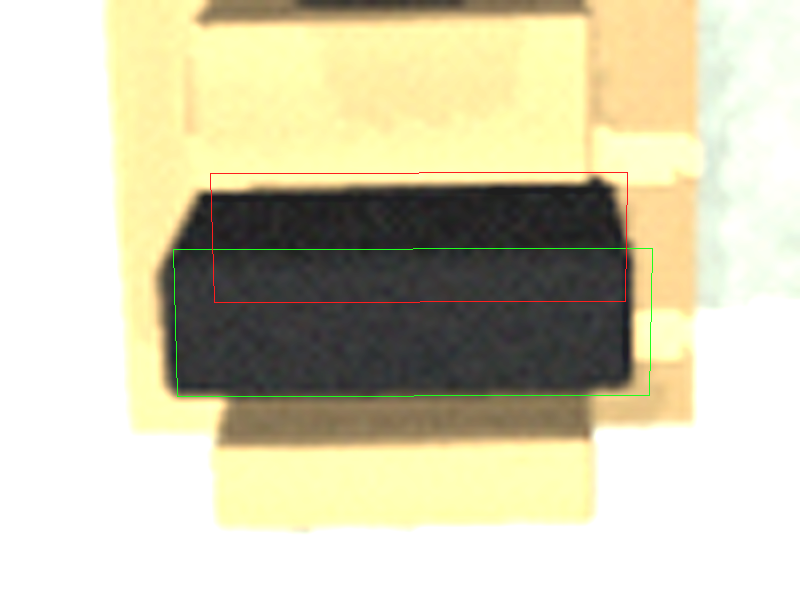

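The key's handle top matches the model to about 2 mm: at wrist pixels its top face spans (285–344, 193–209). The key is at about (0.489, 0.2705). Going down to grip it.

```bash
python3 -c "
from h import *
go([.4892,.2706,.077],-80)"
```

```text
shift [  2.6  -7.7 123.4] turn [ 0.04  0.11 -0.04] t 2.15 F [-0.13 -0.16  0.91] open 1.0
```

```bash
python3 -m jog '[[[2.5,-7.6,0],[0,0.1,0],0],[[2.5,-7.6,40],[0,0.1,0],0],[[2.5,-7.6,70],[0,0.1,0],0],[[2.5,-7.6,100],[0,0.1,0],0],[[2.5,-7.6,115],[0,0.1,0],0],[[2.5,-7.6,123],[0,0.1,0],0],[[2.5,-7.6,123],[0,0.1,0],0],[[2.5,-7.6,123],[0,0.1,0],1],[[2.5,-7.6,123],[0,0.1,0],1],[[2.5,-7.6,123],[0,0.1,0],1],[[2.5,-7.6,123],[0,0.1,0],1],[[2.5,-7.6,123],[0,0.1,0],1]]'
```

```text
time_s: 3.15
position: [0.4907, 0.2719, 0.0787]
tcp_rot: [[0.985, 0.174, 0.004], [0.174, -0.985, 0.001], [0.004, -0.0, -1.0]]
force: [0.4, 0.3, 0.7]
opening: 0.708
```

```bash
python3 -m jog '[[[0,0,0],[0,0,0],1],[[0,0,0],[0,0,0],1],[[0,0,-10],[0,0,0],1],[[0,0,-30],[0,0,0],1],[[0,0,-60],[0,0,0],1],[[0,0,-90],[0,0,0],1],[[0,0,-120],[0,0,0],1],[[0,0,-125],[0,0,0],1],[[0,0,-125],[0,0,0],1]]';python3 -c "
from h import *
go([.492,.0526,.200],-98)"
```

```text
time_s: 3.9
position: [0.4914, 0.2723, 0.2056]
tcp_rot: [[0.985, 0.174, 0.007], [0.174, -0.985, 0.002], [0.008, -0.001, -1.0]]
force: [0.2, 0.9, -1.2]
opening: 0.572
shift [-37.6 216.5   5.1] turn [-0.12 -0.43 18.01] t 3.9 F [ 0.16  0.94 -1.21] open 0.572
```

```bash
python3 -c "
from h import *
go([.440,.060,.185],-98)"; python3 -m jog '[[[-88,200,20],[0,-0.4,18],1],[[-88,200,20],[0,-0.4,18],1],[[-88,200,20],[0,-0.4,18],1],[[-88,200,20],[0,-0.4,18],1],[[-88,200,20],[0,-0.4,18],1],[[-88,200,20],[0,-0.4,18],1],[[-88,200,20],[0,-0.4,18],1],[[-88,200,20],[0,-0.4,18],1]]'; python3 - <<'E'
from h import *
go([.492,.0526,.16],-98)
c=cam('wrist'); im=cap('wrist','w2'); im=im[:,:,::-1].copy()
p=proj(c,(.492,.0526,.07)); print(p)
x0,y0=int(p[0])-50,int(p[1])-38
k=8; big=cv2.resize(im[y0:y0+75,x0:x0+100],None,fx=k,fy=k,interpolation=cv2.INTER_CUBIC)
a=np.radians(-8); ex=np.array([np.cos(a),np.sin(a),0]); ey=np.array([-np.sin(a),np.cos(a),0])
for hx,hy in((.004,.0175),(.035,.035)):
    pts=[proj(c,np.array([.492,.0526,.07])+ex*sx*hx+ey*sy*hy) for sx,sy in((1,1),(1,-1),(-1,-1),(-1,1))]
    cv2.polylines(big,[np.int32((np.array(pts)-[x0,y0]+.5)*k)],True,(0,255,0),1)
cv2.imwrite('pics/c3.png',big); print(x0,y0)
E
```

```text
shift [-87.7 200.2  19.8] turn [-0.12 -0.43 18.01] t 3.9 F [ 0.16  0.94 -1.21] open 0.572
time_s: 4.57
position: [0.4371, 0.0591, 0.1816]
tcp_rot: [[0.99, -0.142, -0.008], [-0.142, -0.99, 0.001], [-0.008, 0.0, -1.0]]
force: [0.3, 0.9, -0.9]
opening: 0.572
shift [55.4 -1.3 21.1] turn [ 0.01  0.46 -0.15] t 4.57 F [ 0.31  0.88 -0.9 ] open 0.572
[321.599741   133.96553269]
271 95
```

View pics/c3.png

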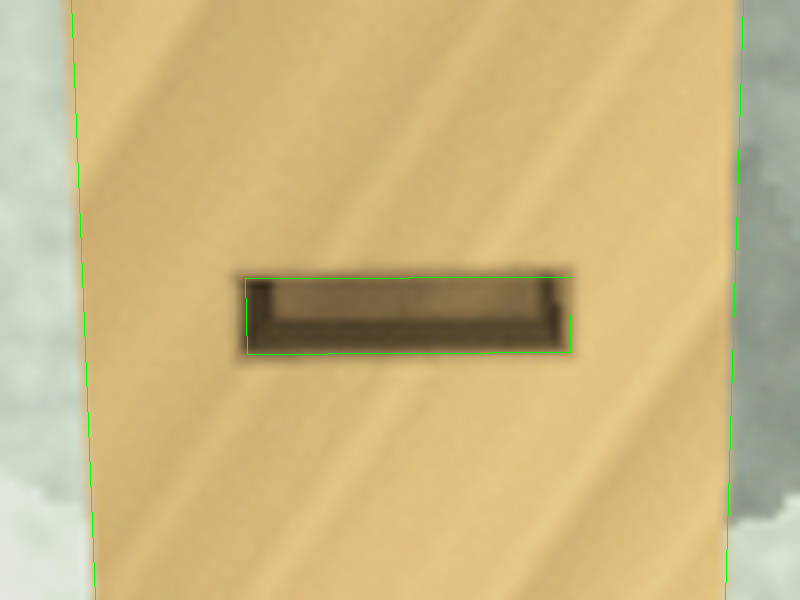

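The slot at wrist crop (245–572, 277–355) matches the model to within 0.5 mm and 0.5°. Now I'll check where the blade sits in the hand.

```bash
python3 - <<'E'
from h import *
s=bot.read_state(); print(s['position'],s['time_s'])
c=cam('wrist'); im=cv2.imread('pics/w2.png'); R=np.array(s['tcp_rot']);t=np.array(s['position'])
P=lambda x,y,z: proj(c,t+R@np.array([x,y,z])/1000)
x0,y0,k=260,170,7
big=cv2.resize(im[y0:y0+85,x0:x0+114],None,fx=k,fy=k,interpolation=cv2.INTER_CUBIC)
for col,L in (((0,255,0),[(sx*2-1.7,sy*15,69) for sx,sy in((1,1),(1,-1),(-1,-1),(-1,1))]),((0,0,255),[(sx*8-1.7,sy*25,8.7) for sx,sy in((1,1),(1,-1),(-1,-1),(-1,1))])):
    pts=np.array([P(*l) for l in L]); print(np.round(pts,1).tolist())
    cv2.polylines(big,[np.int32((pts-[x0,y0]+.5)*k)],True,col,1)
cv2.imwrite('pics/c4.png',cv2.convertScaleAbs(big,alpha=1.5,beta=20))
E
```

```text
[0.43762172 0.05983767 0.1818545 ] 4.6167
[[342.6, 210.1], [304.0, 210.1], [304.1, 215.0], [342.5, 215.0]]
[[366.3, 229.7], [280.8, 229.8], [281.7, 255.0], [365.4, 254.9]]
```

View pics/c4.png

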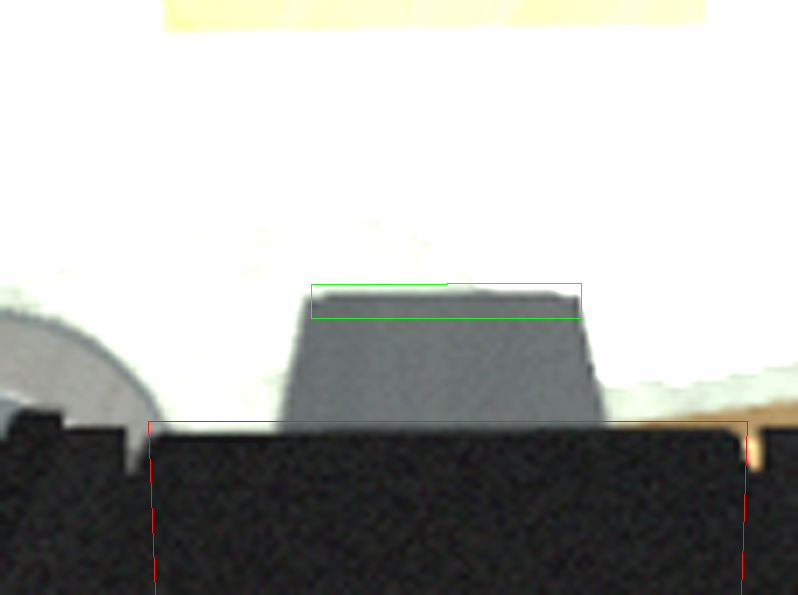

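```bash
python3 -m jog '[[[57,-1,10],[0,0.46,-0.1],1],[[57,-1,20],[0,0.46,-0.1],1],[[57,-1,28],[0,0.46,-0.1],1],[[57,-1,28],[0,0.46,-0.1],1],[[57,-1,28],[0,0.46,-0.1],1]]'; python3 -c "
from h import *
go([.4947,.0522,.08],-98)"
```

```text
time_s: 5.03
position: [0.4928, 0.054, 0.1533]
tcp_rot: [[0.991, -0.135, -0.001], [-0.135, -0.991, -0.0], [-0.001, 0.0, -1.0]]
force: [-0.6, 0.9, -0.6]
opening: 0.572
shift [ 2.3  1.5 73.3] turn [0.02 0.08 0.21] t 5.03 F [-0.64  0.87 -0.59] open 0.572
```

```bash
python3 -m jog '[[[2.3,1.5,8],[0,0,0.2],1],[[2.3,1.5,8],[0,0,0.2],1],[[2.3,1.5,8],[0,0,0.2],1]]'; python3 -c "
from h import *
go([.4947,.0522,.08],-98)"
```

```text
time_s: 5.28
position: [0.4959, 0.051, 0.1462]
tcp_rot: [[0.99, -0.141, 0.002], [-0.141, -0.99, -0.001], [0.002, 0.001, -1.0]]
force: [-1.1, -0.4, -0.5]
opening: 0.571
shift [-1.5 -1.  66.2] turn [ 0.03 -0.11 -0.08] t 5.28 F [-1.11 -0.4  -0.54] open 0.571
```

```bash
python3 -m jog '[[[-0.8,-0.5,0],[0,0,0],1],[[-0.8,-0.5,0],[0,0,0],1],[[-0.8,-0.5,0],[0,0,0],1],[[-0.8,-0.5,0],[0,0,0],1]]'; python3 -c "
from h import *
go([.4947,.0522,.08],-98)
from rig import vision
vision.capture('wrist')
go([.4947,.0522,.08],-98)
vision.capture('wrist')
go([.4947,.0522,.08],-98)
"
```

```text
time_s: 5.62
position: [0.4959, 0.0513, 0.1466]
tcp_rot: [[0.99, -0.141, 0.003], [-0.141, -0.99, -0.001], [0.003, 0.0, -1.0]]
force: [0.0, -0.2, -2.2]
opening: 0.57
shift [-1.6 -0.8 66.6] turn [ 0.03 -0.19 -0.11] t 5.62 F [ 0.01 -0.16 -2.18] open 0.57
shift [-1.6 -0.8 66.5] turn [ 0.03 -0.19 -0.11] t 5.67 F [ 0.77 -0.16 -1.43] open 0.571
shift [-1.6 -0.8 66.5] turn [ 0.03 -0.18 -0.11] t 5.72 F [-0.05 -0.55 -1.7 ] open 0.573
```

```bash
python3 -m jog '[[[-1.6,-0.8,0],[0,-0.2,0],1],[[-1.6,-0.8,0],[0,-0.2,0],1],[[-1.6,-0.8,10],[0,-0.2,0],1],[[-1.6,-0.8,20],[0,-0.2,0],1],[[-1.6,-0.8,20],[0,-0.2,0],1]]'; python3 -c "
from h import *
go([.4947,.0522,.08],-98)
"
```

```text
time_s: 6.13
position: [0.4934, 0.0524, 0.1252]
tcp_rot: [[0.99, -0.141, -0.004], [-0.141, -0.99, -0.0], [-0.004, 0.001, -1.0]]
force: [-0.4, 0.1, -0.9]
opening: 0.573
shift [ 1.5  0.  45.2] turn [ 0.04  0.2  -0.1 ] t 6.13 F [-0.38  0.07 -0.9 ] open 0.573
```

```bash
python3 -m jog '[[[1,0,8],[0,0.2,0],1],[[1,0,18],[0,0.2,0],1],[[1,0,28],[0,0.2,0],1],[[1,0,36],[0,0.2,0],1],[[1,0,42],[0,0.2,0],1],[[1,0,44],[0,0.2,0],1],[[1,0,44],[0,0.2,0],1],[[1,0,44],[0,0.2,0],1]]'; python3 -c "
from h import *
go([.4947,.0522,.08],-98)
"
```

```text
time_s: 6.8
position: [0.4951, 0.0522, 0.0821]
tcp_rot: [[0.99, -0.141, 0.002], [-0.141, -0.99, -0.001], [0.002, 0.001, -1.0]]
force: [-0.6, -0.7, -1.2]
opening: 0.572
shift [-0.4  0.1  2.1] turn [ 0.03 -0.11 -0.1 ] t 6.8 F [-0.58 -0.74 -1.23] open 0.572
```

```bash
python3 -m jog '[[[0,0,2],[0,0,0],1],[[0,0,3],[0,0,0],1],[[0,0,3],[0,0,0],1],[[0,0,3],[0,0,0],0],[[0,0,3],[0,0,0],0],[[0,0,3],[0,0,0],0],[[0,0,3],[0,0,0],0],[[0,0,3],[0,0,0],0],[[0,0,-37],[0,0,0],0],[[0,0,-77],[0,0,0],0],[[0,0,-97],[0,0,0],0],[[0,0,-97],[0,0,0],0]]'; python3 -c "
from h import *
go([.4925,.0525,.18],-8)
"
```

```text
time_s: 7.8
position: [0.4987, 0.052, 0.1837]
tcp_rot: [[0.99, -0.141, 0.013], [-0.141, -0.99, -0.002], [0.013, 0.0, -1.0]]
force: [0.9, 0.2, 0.0]
opening: 0.991
shift [-6.3  0.4  3.6] turn [  0.61  -0.59 -90.09] t 7.8 F [0.86 0.22 0.02] open 0.991
```

```bash
python3 -m jog '[[[-6,0,3],[0,0,-90],0],[[-6,0,3],[0,0,-90],0],[[-6,0,3],[0,0,-90],0],[[-6,0,3],[0,0,-90],0],[[-6,0,3],[0,0,-90],0],[[-6,0,3],[0,0,-90],0],[[-6,0,3],[0,0,-90],0],[[-6,0,3],[0,0,-90],0],[[-6,0,3],[0,0,-90],0],[[-6,0,3],[0,0,-90],0],[[-6,0,3],[0,0,-90],0],[[-6,0,3],[0,0,-90],0]]'; python3 -m jog '[[[0,0,0],[0,0,-4],0],[[0,0,0],[0,0,-4],0],[[0,0,0],[0,0,-4],0]]'; python3 - <<'E'
from h import *
go([.4922,.0525,.082],-8)
c=cam('wrist'); im=cap('wrist','w3')[:,:,::-1].copy()
o=np.array([.4922,.0525,.07]); p=proj(c,o)
x0,y0,k=int(p[0])-50,int(p[1])-38,8
big=cv2.convertScaleAbs(cv2.resize(im[y0:y0+75,x0:x0+100],None,fx=k,fy=k,interpolation=cv2.INTER_CUBIC),alpha=1.5,beta=20)
a=np.radians(-8); ex=np.array([np.cos(a),np.sin(a),0]); ey=np.array([-np.sin(a),np.cos(a),0])
for col,z,hx,hy in(((0,0,255),0,.008,.025),((0,255,0),.04,.008,.025)):
    pts=np.array([proj(c,o+ex*sx*hx+ey*sy*hy+[0,0,z]) for sx,sy in((1,1),(1,-1),(-1,-1),(-1,1))])
    cv2.polylines(big,[np.int32((pts-[x0,y0]+.5)*k)],True,col,1)
cv2.imwrite('pics/c5.png',big)
E
```

```text
time_s: 8.8
position: [0.4886, 0.0531, 0.1754]
tcp_rot: [[0.205, 0.979, 0.001], [0.979, -0.205, -0.001], [-0.001, 0.001, -1.0]]
force: [0.0, 0.3, -1.1]
opening: 1.002
time_s: 9.05
position: [0.4888, 0.0532, 0.1756]
tcp_rot: [[0.144, 0.99, 0.002], [0.99, -0.144, -0.001], [-0.001, 0.002, -1.0]]
force: [0.2, 0.6, 1.1]
opening: 1.002
shift [-0.1  3.4 93.6] turn [ 0.09  0.03 -0.27] t 9.05 F [0.2  0.56 1.06] open 1.002
```

View pics/c5.png

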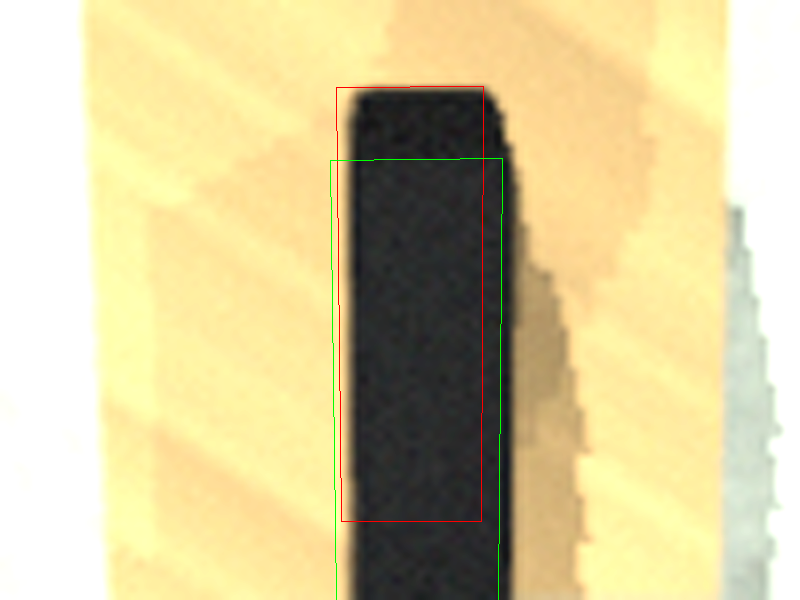

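```bash
python3 -m jog '[[[0,5,0],[0,0,-0.3],0],[[0,5,30],[0,0,-0.3],0],[[0,5,60],[0,0,-0.3],0],[[0,5,85],[0,0,-0.3],0],[[0,5,93],[0,0,-0.3],0],[[0,5,93],[0,0,-0.3],0],[[0,5,93],[0,0,-0.3],0],[[0,5,93],[0,0,-0.3],1],[[0,5,93],[0,0,-0.3],1],[[0,5,93],[0,0,-0.3],1],[[0,5,93],[0,0,-0.3],1],[[0,5,93],[0,0,-0.3],1]]';python3 -m jog '[[[0,0,0],[0,0,0],1],[[0,0,0],[0,0,0],1],[[0,0,0],[0,0,0],1],[[0,0,0],[0,0,0],1],[[0,0,0],[0,0,0],1],[[0,0,0],[0,0,0],1]]';  python3 -c "
from h import *
go([.4937,.0523,.082],-8)"
```

```text
time_s: 10.1
position: [0.4948, 0.0523, 0.084]
tcp_rot: [[0.137, 0.991, 0.004], [0.991, -0.137, -0.001], [-0.001, 0.004, -1.0]]
force: [-0.0, 0.5, -1.0]
opening: 0.705
time_s: 10.6
position: [0.4944, 0.0523, 0.0832]
tcp_rot: [[0.137, 0.991, 0.003], [0.991, -0.137, -0.001], [-0.001, 0.003, -1.0]]
force: [0.0, -0.5, -0.5]
opening: 0.249
shift [-0.1 -0.7  1.2] turn [0.15 0.03 0.14] t 10.6 F [ 0.04 -0.51 -0.52] open 0.249
```

```bash
python3 -m jog '[[[0,0,0],[0,0,0],1],[[0,0,0],[0,0,0],1],[[0,0,0],[0,0,0],1],[[0,0,0],[0,0,0],1],[[0,0,0],[0,0,0],1]]';  python3 -c "
from h import *
go([.4937,.0523,.18],-8)"
```

```text
time_s: 11.02
position: [0.4943, 0.0523, 0.0832]
tcp_rot: [[0.137, 0.991, 0.002], [0.991, -0.137, -0.001], [-0.001, 0.002, -1.0]]
force: [-0.6, 0.5, 0.0]
opening: 0.183
shift [ -0.1  -0.3 -96.8] turn [0.14 0.03 0.14] t 11.02 F [-0.61  0.47  0.03] open 0.183
```

```bash
python3 -m jog '[[[0,0,-10],[0,0,0],1],[[0,0,-50],[0,0,0],1],[[0,0,-90],[0,0,0],1],[[0,0,-130],[0,0,0],1],[[0,0,-138],[0,0,0],1],[[0,0,-138],[0,0,0],1]]';  python3 -c "
from h import *
go([.5589,-.2332,.22],10.3)"
```

```text
time_s: 11.52
position: [0.4964, 0.0523, 0.2252]
tcp_rot: [[0.136, 0.991, 0.012], [0.991, -0.136, -0.002], [-0.0, 0.012, -1.0]]
force: [-0.0, -0.6, -1.3]
opening: 0.18
shift [-274.3  100.8    6.5] turn [  0.67   0.13 -18.14] t 11.52 F [-0.01 -0.59 -1.27] open 0.18
```

```bash
python3 -m jog '[[[-274,101,4],[0.3,0,-18.2],1],[[-274,101,4],[0.3,0,-18.2],1],[[-274,101,4],[0.3,0,-18.2],1],[[-274,101,4],[0.3,0,-18.2],1],[[-274,101,4],[0.3,0,-18.2],1],[[-274,101,4],[0.3,0,-18.2],1],[[-274,101,4],[0.3,0,-18.2],1],[[-274,101,4],[0.3,0,-18.2],1],[[-274,101,4],[0.3,0,-18.2],1],[[-274,101,4],[0.3,0,-18.2],1],[[-274,101,4],[0.3,0,-18.2],1],[[-274,101,4],[0.3,0,-18.2],1]]';  python3 - <<'E'
from h import *
go([.5499,-.184,.22],10.3)
s=bot.read_state(); R=np.array(s['tcp_rot']);t=np.array(s['position'])
c=cam('wrist'); im=cap('wrist','w4')[:,:,::-1].copy()
o=np.array([.5499,-.184,.09]); p=proj(c,o); print(p)
x0,y0,k=260,90,6
big=cv2.convertScaleAbs(cv2.resize(im[y0:y0+100,x0:x0+130],None,fx=k,fy=k,interpolation=cv2.INTER_CUBIC),alpha=1.5,beta=20)
a=np.radians(10.3); ex=np.array([np.cos(a),np.sin(a),0]); ey=np.array([-np.sin(a),np.cos(a),0])
pts=np.array([proj(c,o+ex*sx*.0035+ey*sy*.017) for sx,sy in((1,1),(1,-1),(-1,-1),(-1,1))])
cv2.polylines(big,[np.int32((pts-[x0,y0]+.5)*k)],True,(0,255,0),1)
pts=np.array([proj(c,t+R@np.array([sx*15,sy*2,73.2])/1000) for sx,sy in((1,1),(1,-1),(-1,-1),(-1,1))]); print(pts)
cv2.polylines(big,[np.int32((pts-[x0,y0]+.5)*k)],True,(0,0,255),1)
cv2.imwrite('pics/c6.png',big)
E
```

```text
time_s: 12.52
position: [0.5558, -0.2304, 0.2171]
tcp_rot: [[-0.181, 0.983, -0.005], [0.983, 0.181, 0.001], [0.002, -0.004, -1.0]]
force: [-0.1, -1.4, -0.9]
opening: 0.184
shift [46.7  2.6 -2.9] turn [-0.25 -0.09  0.15] t 12.52 F [-0.12 -1.42 -0.92] open 0.184
[326.39307891 144.27442261]
[[325.59341473 191.07112679]
 [320.45550351 191.07591068]
 [320.56005624 227.44375535]
 [325.53923105 227.43896791]]
```

View pics/c6.png

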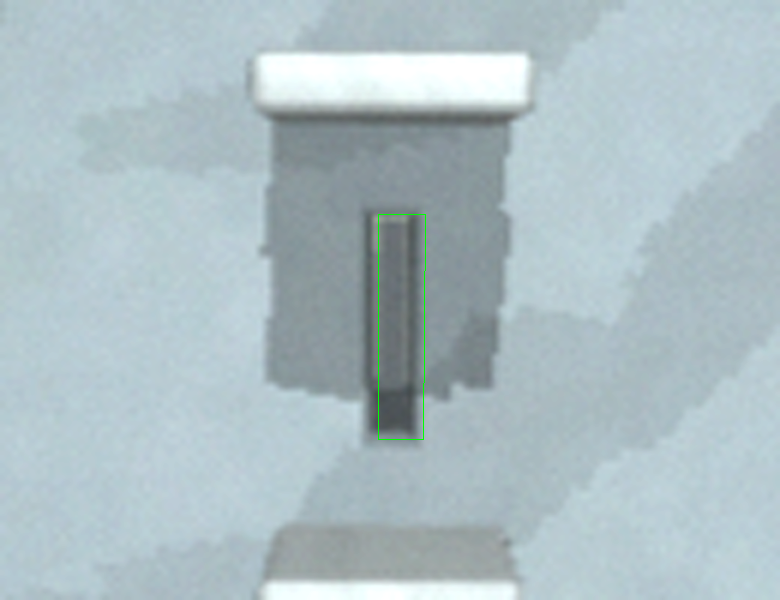

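The slot is at crop (368–415, 212–437), 1.4 mm to tool −y of the first estimate. I'll check the blade tip numerically.

```bash
python3 - <<'E'
import cv2
g=cv2.cvtColor(cv2.imread('pics/w4.png'),cv2.COLOR_BGR2GRAY)
for v in (184,188,192,196,200,204,210): print(v,g[v,308:340].tolist())
E
python3 -m jog '[[[47,1.5,0],[0,0,0.1],1],[[47,1.5,0],[0,0,0.1],1],[[47,1.5,0],[0,0,0.1],1],[[47,1.5,0],[0,0,0.1],1],[[47,1.5,0],[0,0,0.1],1]]'; python3 -c "
from h import *
go([.549,-.1842,.19],10.3)"
```

```text
184 [97, 94, 97, 94, 94, 93, 94, 93, 91, 94, 95, 94, 97, 96, 97, 97, 97, 96, 95, 95, 95, 95, 94, 97, 97, 96, 97, 98, 99, 96, 96, 96]
188 [152, 153, 157, 155, 156, 155, 154, 154, 152, 149, 151, 154, 154, 159, 160, 159, 162, 160, 159, 155, 154, 151, 149, 152, 152, 149, 153, 153, 153, 152, 150, 153]
192 [138, 139, 138, 137, 137, 145, 148, 148, 149, 150, 147, 144, 131, 127, 128, 129, 130, 143, 149, 152, 154, 146, 137, 133, 135, 136, 139, 138, 139, 138, 142, 140]
196 [78, 80, 80, 80, 82, 75, 70, 74, 71, 71, 73, 73, 85, 94, 92, 93, 92, 83, 74, 71, 70, 71, 71, 69, 72, 70, 69, 72, 71, 73, 71, 70]
200 [82, 65, 29, 11, 9, 15, 10, 13, 11, 12, 11, 11, 11, 9, 6, 12, 7, 11, 12, 10, 13, 10, 12, 12, 13, 12, 10, 9, 60, 79, 81, 82]
204 [65, 30, 12, 11, 10, 10, 11, 16, 12, 8, 9, 16, 7, 10, 12, 6, 9, 9, 9, 8, 12, 10, 11, 5, 12, 5, 12, 12, 9, 61, 82, 83]
210 [32, 11, 10, 7, 9, 10, 10, 11, 15, 5, 8, 8, 14, 10, 9, 12, 15, 6, 12, 9, 9, 12, 12, 14, 12, 10, 10, 14, 13, 9, 54, 71]
time_s: 12.98
position: [0.5502, -0.1864, 0.2182]
tcp_rot: [[-0.179, 0.984, -0.001], [0.984, 0.179, -0.002], [-0.002, -0.002, -1.0]]
force: [-0.4, -0.9, -0.6]
opening: 0.185
shift [ 2.4 -0.7 28.1] turn [-0.1   0.11 -0.  ] t 12.98 F [-0.37 -0.91 -0.64] open 0.185
```

```bash
python3 -m jog '[[[2,-0.5,10],[0,0.1,0],1],[[2,-0.5,35],[0,0.1,0],1],[[2,-0.5,45],[0,0.1,0],1],[[2,-0.5,45],[0,0.1,0],1],[[2,-0.5,45],[0,0.1,0],1],[[2,-0.5,45],[0,0.1,0],1]]'; python3 -c "
from h import *
go([.549,-.1842,.12],10.3)"
```

```text
time_s: 13.48
position: [0.5492, -0.1851, 0.173]
tcp_rot: [[-0.177, 0.984, -0.002], [0.984, 0.177, 0.0], [0.001, -0.002, -1.0]]
force: [-0.1, -0.3, -0.2]
opening: 0.181
shift [ 0.8  0.  53. ] turn [-0.11 -0.03 -0.08] t 13.48 F [-0.11 -0.35 -0.24] open 0.181
```

```bash
python3 -m jog '[[[0.8,0,5],[-0.1,0,-0.1],1],[[0.8,0,10],[-0.1,0,-0.1],1],[[0.8,0,15],[-0.1,0,-0.1],1],[[0.8,0,20],[-0.1,0,-0.1],1],[[0.8,0,20],[-0.1,0,-0.1],1],[[0.8,0,20],[-0.1,0,-0.1],1]]'; python3 -c "
from h import *
go([.549,-.1842,.12],10.3)"
```

```text
time_s: 13.98
position: [0.5482, -0.1835, 0.1522]
tcp_rot: [[-0.18, 0.984, -0.002], [0.984, 0.18, 0.001], [0.002, -0.002, -1.0]]
force: [0.4, 0.1, -0.3]
opening: 0.181
shift [-0.9  0.7 32.2] turn [-0.1  -0.1   0.04] t 13.98 F [ 0.44  0.1  -0.29] open 0.181
```

```bash
python3 -m jog '[[[-0.5,0.4,5],[-0.1,0,0],1],[[-0.5,0.4,10],[-0.1,0,0],1],[[-0.5,0.4,16],[-0.1,0,0],1],[[-0.5,0.4,22],[-0.1,0,0],1],[[-0.5,0.4,27],[-0.1,0,0],1],[[-0.5,0.4,31],[-0.1,0,0],1],[[-0.5,0.4,31],[-0.1,0,0],1],[[-0.5,0.4,31],[-0.1,0,0],1],[[-0.5,0.4,31],[-0.1,0,0],1]]'; cat > f.py <<'E'
from h import *
fs=[];zs=[]
for i in range(4):
    s=bot.read_state(); fs.append(s['force']); zs.append(s['position']); vision.capture('wrist')
print('F',np.mean(fs,0).round(2),'p',np.mean(zs,0).round(4),'t',s['time_s'])
go([.549,-.1842,.115],10.3)
E
python3 f.py
```

```text
time_s: 14.73
position: [0.5491, -0.1841, 0.1218]
tcp_rot: [[-0.18, 0.984, 0.001], [0.984, 0.18, 0.001], [0.001, 0.001, -1.0]]
force: [-0.4, -0.6, -1.3]
opening: 0.176
F [ 0.05 -0.17 -0.94] p [ 0.5492 -0.1842  0.1219] t 14.8833
shift [-0.  -0.2  7. ] turn [ 0.08 -0.04  0.04] t 14.93 F [-0.6  -0.98 -1.3 ] open 0.182
```

```bash
python3 -m jog '[[[0,0,2],[0,0,0],1],[[0,0,3.5],[0,0,0],1],[[0,0,3.5],[0,0,0],1],[[0,0,3.5],[0,0,0],1]]'; cat > f.py <<'E'
from h import *
fs=[];zs=[]
T0=cv2.imread('pics/top0.png').astype(float);S0=cv2.imread('pics/side0.png').astype(float)
ims=[]
for i in range(4):
    s=bot.read_state(); fs.append(s['force']); zs.append(s['position']); ims.append(vision.capture(['top','side'][i%2])[:,:,::-1])
print('F',np.mean(fs,0).round(2),'p',np.mean(zs,0).round(4),'t',s['time_s'])
d=lambda a,b,x,y,r=10:np.abs(a-b)[y-r:y+r,x-r:x+r].mean().round(1)
print('knob top',d(ims[0].astype(float),T0,486,196),'side',d(ims[1].astype(float),S0,367,108), 'pix', ims[0][196,484:489].mean().round(), ims[1][104:112,364:370].mean().round())
cv2.imwrite('pics/lt.png',ims[0]);cv2.imwrite('pics/ls.png',ims[1])
E
python3 f.py
```

```text
time_s: 15.27
position: [0.5488, -0.184, 0.118]
tcp_rot: [[-0.18, 0.984, 0.0], [0.984, 0.18, 0.002], [0.001, 0.001, -1.0]]
force: [-0.1, 0.1, -2.7]
opening: 0.183
F [ 0.01  0.16 -1.08] p [ 0.5489 -0.184   0.1181] t 15.4167
knob top 26.2 side 120.3 pix 50.0 25.0
```

```bash
cp pics/lt.png pics/lt0.png; cp pics/ls.png pics/ls0.png; sed -i 's/top0.png/lt0.png/;s/side0.png/ls0.png/' f.py; python3 -m jog '[[[0,0,1.5],[0,0,0],1],[[0,0,1.5],[0,0,0],1],[[0,0,1.5],[0,0,0],1]]'; python3 f.py;  python3 -m jog '[[[0,0,1],[0,0,0],1],[[0,0,1],[0,0,0],1],[[0,0,1],[0,0,0],1]]'; python3 f.py
```

```text
time_s: 15.72
position: [0.5489, -0.184, 0.1166]
tcp_rot: [[-0.18, 0.984, 0.0], [0.984, 0.18, 0.001], [0.001, 0.001, -1.0]]
force: [-0.4, 0.2, -0.8]
opening: 0.182
F [-0.32  0.48 -0.47] p [ 0.5489 -0.184   0.1166] t 15.8667
knob top 3.1 side 7.0 pix 50.0 24.0
time_s: 16.17
position: [0.5489, -0.184, 0.1156]
tcp_rot: [[-0.18, 0.984, 0.001], [0.984, 0.18, 0.001], [0.001, 0.001, -1.0]]
force: [-0.2, -0.4, -1.2]
opening: 0.181
F [-0.56 -0.14 -0.68] p [ 0.549  -0.184   0.1157] t 16.3167
knob top 3.5 side 10.7 pix 53.0 21.0
```

```bash
python3 - <<'E'
import cv2,numpy as np
a=cv2.imread('pics/lt0.png')[150:240,380:520]; b=cv2.imread('pics/ls0.png')[60:200,280:420]
cv2.imwrite('pics/c7.png',np.hstack([cv2.resize(a,(420,270)),cv2.resize(b,(270,270))]))
E
```

```text
(no output)
```

View pics/c7.png

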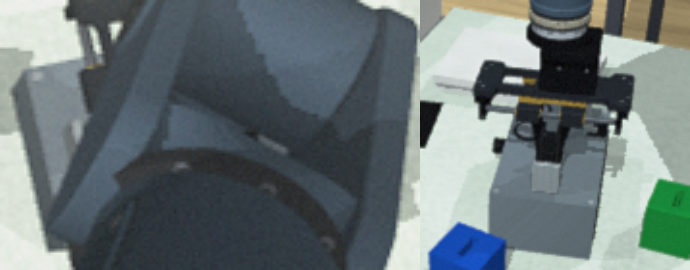

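```bash
python3 - <<'E'
from h import *
c=cam('side'); p=proj(c,(.467,-.327,.103)); print(p); u,v=map(int,p)
g=cv2.imread('pics/ls0.png',0); print(g[v-12:v+13:3,u-15:u+16:3])
E
sed -i 's/^d=.*//;s/^print(.knob.*/u,v=398,108/' f.py; cat f.py
```

```text
[390.84192241 125.04539987]
[[ 37  39  43  49  43 163 166 165 166 167 165]
 [160  36  37  36  32 159 165 163 165 168 169]
 [121 153 182  16  57 225 184 168 166 167 168]
 [119 109  64  75 184 223 225 161 160 161 161]
 [ 13 222  87  97 225 222 226 223 166 166 165]
 [ 19 174  67 177 222 225 221 225 165 166 162]
 [ 63 207 171 182 220 224 223 225 177 162 166]
 [117 160 161 162 218 222 221 221 223 162 166]
 [ 86 162 163 158 216 216 221 221 216 221 159]]
from h import *
fs=[];zs=[]
T0=cv2.imread('pics/lt0.png').astype(float);S0=cv2.imread('pics/ls0.png').astype(float)
ims=[]
for i in range(4):
    s=bot.read_state(); fs.append(s['force']); zs.append(s['position']); ims.append(vision.capture(['top','side'][i%2])[:,:,::-1])
print('F',np.mean(fs,0).round(2),'p',np.mean(zs,0).round(4),'t',s['time_s'])

u,v=398,108
cv2.imwrite('pics/lt.png',ims[0]);cv2.imwrite('pics/ls.png',ims[1])
```

```bash
cat > f.py <<'E'
from h import *
fs=[];zs=[]
for i in range(4):
    s=bot.read_state(); fs.append(s['force']); zs.append(s['position'])
    im=vision.capture('side' if i==3 else 'wrist')
g=im.mean(2)[113:137,388:404]
print('F',np.mean(fs,0).round(2),'p',np.mean(zs,0).round(4),'t',s['time_s'],'dark',(g<60).mean().round(3),'mean',g.mean().round(1))
cv2.imwrite('pics/ls.png',im[:,:,::-1])
E
python3 -m jog '[[[0,0,1],[0,0,0],1],[[0,0,1],[0,0,0],1],[[0,0,1],[0,0,0],1]]'; python3 f.py;  python3 -m jog '[[[0,0,1],[0,0,0],1],[[0,0,1],[0,0,0],1],[[0,0,1],[0,0,0],1]]'; python3 f.py
```

```text
time_s: 16.62
position: [0.5489, -0.184, 0.1146]
tcp_rot: [[-0.18, 0.984, 0.0], [0.984, 0.18, 0.001], [0.001, 0.001, -1.0]]
force: [0.3, 0.8, -0.3]
opening: 0.182
F [-0.03  0.47 -0.78] p [ 0.549  -0.184   0.1147] t 16.7667 dark 0.013 mean 185.8
time_s: 17.07
position: [0.5489, -0.184, 0.1136]
tcp_rot: [[-0.18, 0.984, 0.001], [0.984, 0.18, 0.001], [0.001, 0.001, -1.0]]
force: [0.0, 0.7, -1.2]
opening: 0.183
F [ 0.11  0.21 -0.73] p [ 0.549  -0.184   0.1137] t 17.2167 dark 0.013 mean 185.5
```

```bash
python3 -m jog '[[[0,0,1],[0,0,0],1],[[0,0,1],[0,0,0],1],[[0,0,1],[0,0,0],1]]' | tail -2; python3 f.py;  python3 -m jog '[[[0,0,1],[0,0,0],1],[[0,0,1],[0,0,0],1],[[0,0,1],[0,0,0],1]]' | tail -2; python3 f.py
```

```text
force: [0.4, 0.4, -0.8]
opening: 0.18
F [ 0.34 -0.19 -0.88] p [ 0.549  -0.184   0.1126] t 17.6667 dark 0.013 mean 184.6
force: [-0.3, 0.7, -1.0]
opening: 0.183
F [-0.36 -0.43 -0.29] p [ 0.549  -0.1841  0.1117] t 18.1167 dark 0.013 mean 184.1
```

```bash
python3 -m jog '[[[0,0,1],[0,0,0],1],[[0,0,1],[0,0,0],1],[[0,0,1],[0,0,0],1]]' | tail -2; python3 f.py;  python3 -m jog '[[[0,0,1],[0,0,0],1],[[0,0,1],[0,0,0],1],[[0,0,1],[0,0,0],1]]' | tail -2; python3 f.py
```

```text
force: [-0.4, 0.6, 0.4]
opening: 0.18
F [-0.47  0.2   0.2 ] p [ 0.5491 -0.1841  0.1108] t 18.5667 dark 0.01 mean 183.8
force: [-0.3, 0.4, 1.0]
opening: 0.182
F [-0.42  0.16  1.06] p [ 0.5491 -0.1841  0.1098] t 19.0167 dark 0.013 mean 183.4
```

```bash
python3 -m jog '[[[0,0,1],[0,0,0],1],[[0,0,2],[0,0,0],1],[[0,0,2],[0,0,0],1]]' | tail -2; python3 f.py;  python3 -m jog '[[[0,0,0.7],[0,0,0],1],[[0,0,0.7],[0,0,0],1],[[0,0,0.7],[0,0,0],1]]' | tail -2; python3 f.py
```

```text
force: [0.1, 0.6, 2.3]
opening: 0.18
F [-0.45  0.59  3.03] p [ 0.5491 -0.1841  0.1077] t 19.4667 dark 0.013 mean 182.9
force: [-0.1, -0.0, 3.0]
opening: 0.184
F [ 0.01 -0.05  3.18] p [ 0.5491 -0.1841  0.1071] t 19.9167 dark 0.117 mean 155.2
```

```bash
python3 f.py; python3 - <<'E'
import cv2
a=cv2.imread('pics/ls.png')[85:155,350:430]; cv2.imwrite('pics/c8.png',cv2.resize(a,None,fx=6,fy=6,interpolation=cv2.INTER_CUBIC))
E
```

```text
F [ 0.07 -0.01  3.39] p [ 0.549  -0.1841  0.107 ] t 20.1167 dark 0.12 mean 154.9
```

View pics/c8.png

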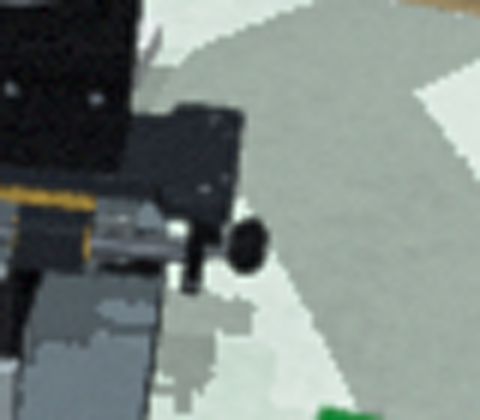

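The lever has dropped: the knob is at side (391,126), where the model puts it. Withdrawing the key.

```bash
python3 -m jog '[[[0,0,-6],[0,0,0],1],[[0,0,-25],[0,0,0],1],[[0,0,-60],[0,0,0],1],[[0,0,-100],[0,0,0],1],[[0,0,-113],[0,0,0],1],[[0,0,-113],[0,0,0],1],[[0,0,-113],[0,0,0],1]]' ; python3 -c "
from h import *
go([.4943,.0523,.175],-8)"
```

```text
time_s: 20.75
position: [0.5485, -0.184, 0.22]
tcp_rot: [[-0.18, 0.984, 0.001], [0.984, 0.18, 0.001], [0.001, 0.001, -1.0]]
force: [-1.3, -0.1, -1.3]
opening: 0.183
shift [242.2 -10.9  45.3] turn [ 0.03 -0.07 18.34] t 20.75 F [-1.34 -0.06 -1.3 ] open 0.183
```

```bash
python3 -m jog '[[[242,-11,0],[0,0,18.3],1],[[242,-11,0],[0,0,18.3],1],[[242,-11,0],[0,0,18.3],1],[[242,-11,0],[0,0,18.3],1],[[242,-11,0],[0,0,18.3],1],[[242,-11,0],[0,0,18.3],1],[[242,-11,45],[0,0,18.3],1],[[242,-11,45],[0,0,18.3],1],[[242,-11,45],[0,0,18.3],1],[[242,-11,45],[0,0,18.3],1],[[242,-11,45],[0,0,18.3],1]]' ; python3 -c "
from h import *
go([.4943,.0523,.155],-8)"
```

```text
time_s: 21.67
position: [0.4955, 0.0509, 0.1757]
tcp_rot: [[0.14, 0.99, 0.001], [0.99, -0.14, 0.001], [0.001, 0.001, -1.0]]
force: [0.8, -0.8, -1.7]
opening: 0.183
shift [ 1.2 -1.4 20.7] turn [ 0.06 -0.07 -0.06] t 21.67 F [ 0.78 -0.82 -1.66] open 0.183
```

```bash
python3 -m jog '[[[1.2,-1.4,21],[0,0,0],1],[[1.2,-1.4,21],[0,0,0],1],[[1.2,-1.4,21],[0,0,0],1],[[1.2,-1.4,21],[0,0,0],1],[[1.2,-1.4,21],[0,0,0],1]]' ; python3 -c "
from h import *
go([.4943,.0523,.125],-8)"
```

```text
time_s: 22.08
position: [0.4944, 0.0529, 0.1554]
tcp_rot: [[0.139, 0.99, 0.003], [0.99, -0.139, 0.001], [0.001, 0.003, -1.0]]
force: [0.5, 0.3, -1.3]
opening: 0.18
shift [-0.6 -0.1 30.4] turn [ 0.15 -0.08 -0.  ] t 22.08 F [ 0.52  0.29 -1.31] open 0.18
```

```bash
python3 -m jog '[[[-0.5,0,5],[0.1,0,0],1],[[-0.5,0,12],[0.1,0,0],1],[[-0.5,0,20],[0.1,0,0],1],[[-0.5,0,28],[0.1,0,0],1],[[-0.5,0,28],[0.1,0,0],1],[[-0.5,0,28],[0.1,0,0],1]]' ; python3 -c "
from h import *
go([.4943,.0523,.0838],-8)"
```

```text
time_s: 22.58
position: [0.4927, 0.053, 0.1253]
tcp_rot: [[0.138, 0.99, -0.003], [0.99, -0.138, 0.002], [0.001, -0.004, -1.0]]
force: [-0.3, 0.4, -0.9]
opening: 0.177
shift [-0.6  1.8 41.5] turn [-0.21 -0.08  0.05] t 22.58 F [-0.31  0.37 -0.89] open 0.177
```

```bash
python3 -m jog '[[[-0.3,1.2,8],[-0.2,0,0],1],[[-0.3,1.2,17],[-0.2,0,0],1],[[-0.3,1.2,26],[-0.2,0,0],1],[[-0.3,1.2,34],[-0.2,0,0],1],[[-0.3,1.2,39],[-0.2,0,0],1],[[-0.3,1.2,40.5],[-0.2,0,0],1],[[-0.3,1.2,40.5],[-0.2,0,0],1],[[-0.3,1.2,40.5],[-0.2,0,0],1]]' ; python3 -c "
from h import *
go([.4943,.0523,.0832],-8)"
```

```text
time_s: 23.25
position: [0.4943, 0.0526, 0.0856]
tcp_rot: [[0.138, 0.99, 0.002], [0.99, -0.138, 0.001], [0.001, 0.001, -1.0]]
force: [-1.3, -0.5, -2.1]
opening: 0.182
shift [-0.3  0.1  2.4] turn [ 0.08 -0.08  0.04] t 23.25 F [-1.25 -0.51 -2.1 ] open 0.182
```

```bash
python3 -m jog '[[[0,0,1.5],[0,0,0],1],[[0,0,2.6],[0,0,0],1],[[0,0,2.6],[0,0,0],1],[[0,0,2.6],[0,0,0],1]]'; python3 -m jog '[[[0,0,0],[0,0,0],0],[[0,0,0],[0,0,0],0],[[0,0,0],[0,0,0],0],[[0,0,0],[0,0,0],0],[[0,0,0],[0,0,0],0],[[0,0,-15],[0,0,0],0],[[0,0,-55],[0,0,0],0],[[0,0,-95],[0,0,0],0],[[0,0,-130],[0,0,0],0],[[0,0,-130],[0,0,0],0],[[0,0,-130],[0,0,0],0]]'; python3 - <<'E'
from h import *
c=cam('wrist'); im=cap('wrist','w5'); g=im.mean(2)
o=np.array([.4937,.0523,.07]);a=np.radians(-8); ex=np.array([np.cos(a),np.sin(a),0]); ey=np.array([-np.sin(a),np.cos(a),0])
for z in (0,.04): print(np.round([proj(c,o+ex*sx*.008+ey*sy*.025+[0,0,z]) for sx,sy in((1,1),(1,-1),(-1,-1),(-1,1))],1).tolist())
u=int(proj(c,o+[0,0,.02])[0]); m=(g<40); print('col dark rows',np.flatnonzero(m[100:240,u]+0)[[0,-1]]+100)
v=int(proj(c,o+[0,0,.04])[1]);print('row dark cols',[np.flatnonzero(m[vv,290:350])[[0,-1]]+290 for vv in(v-15,v,v+10)],v)
# lever approach pose
r=np.radians(10.3); piv=np.array([.5275,-.3158,.094]); e=np.array([np.cos(r),np.sin(r),0])
for A in (1.6,): 
  k=piv+e*.062*np.sin(.175-A)+[0,0,.062*np.cos(.175-A)]; print('knob',k)
go([.467,-.327,.20],-79.7)
E
```

```text
time_s: 23.58
position: [0.4943, 0.0526, 0.0833]
tcp_rot: [[0.138, 0.99, 0.002], [0.99, -0.138, 0.001], [0.001, 0.002, -1.0]]
force: [-1.5, 0.1, 0.1]
opening: 0.182
time_s: 24.5
position: [0.4959, 0.0522, 0.2155]
tcp_rot: [[0.138, 0.99, 0.009], [0.99, -0.138, 0.0], [0.002, 0.008, -1.0]]
force: [-0.5, -0.2, -0.5]
opening: 0.93
[[327.7, 165.0], [327.5, 213.1], [312.0, 213.1], [311.6, 165.1]]
[[328.8, 171.8], [328.5, 226.1], [311.0, 226.1], [310.4, 171.8]]
col dark rows [166 224]
row dark cols [array([312, 328]), array([312, 328]), array([312, 328])] 199
knob [ 0.46714631 -0.32676812  0.10300738]
shift [-379.5   25.4   13.3] turn [ 0.14 -0.21 71.74] t 24.55 F [-0.18  0.42 -0.31] open 0.952
```

```bash
python3 -m jog '[[[-379,25,10],[0,-0.2,71.7],0.5],[[-379,25,10],[0,-0.2,71.7],0.5],[[-379,25,10],[0,-0.2,71.7],0.5],[[-379,25,10],[0,-0.2,71.7],0.5],[[-379,25,10],[0,-0.2,71.7],0.5],[[-379,25,10],[0,-0.2,71.7],0.5],[[-379,25,10],[0,-0.2,71.7],0.5],[[-379,25,10],[0,-0.2,71.7],0.5],[[-379,25,10],[0,-0.2,71.7],0.5],[[-379,25,10],[0,-0.2,71.7],0.5],[[-379,25,10],[0,-0.2,71.7],0.5],[[-379,25,10],[0,-0.2,71.7],0.5]]' ; python3 -m jog '[[[0,0,0],[0,0,0],0.5],[[0,0,0],[0,0,0],0.5],[[0,0,0],[0,0,0],0.5]]'; python3 - <<'E'
from h import *
go([.467,-.327,.20],-79.7)
c=cam('wrist'); im=cap('wrist','w6')[:,:,::-1].copy()
o=np.array([.4671,-.3268,.103]); p=proj(c,o); print(p)
x0,y0,k=int(p[0])-55,int(p[1])-75,5
x0=max(x0,0)
big=cv2.convertScaleAbs(cv2.resize(im[y0:y0+110,x0:x0+120],None,fx=k,fy=k,interpolation=cv2.INTER_CUBIC),alpha=1.5,beta=20)
a=np.radians(10.3); ex=np.array([np.cos(a),np.sin(a),0]); ey=np.array([-np.sin(a),np.cos(a),0])
pts=np.array([proj(c,o+ex*sx*.009+ey*sy*.012) for sx,sy in((1,1),(1,-1),(-1,-1),(-1,1))]);print(pts.round(1).tolist())
cv2.polylines(big,[np.int32((pts-[x0,y0]+.5)*k)],True,(0,255,0),1)
cv2.imwrite('pics/c9.png',big)
E
```

```text
time_s: 25.55
position: [0.4651, -0.3254, 0.2004]
tcp_rot: [[0.983, 0.181, -0.003], [0.181, -0.983, 0.003], [-0.003, -0.004, -1.0]]
force: [0.2, 0.5, -0.1]
opening: 0.502
time_s: 25.8
position: [0.4666, -0.3246, 0.2025]
tcp_rot: [[0.983, 0.183, -0.001], [0.183, -0.983, -0.0], [-0.001, 0.0, -1.0]]
force: [-0.2, -0.1, 0.0]
opening: 0.503
shift [-0.   2.4  2.5] turn [0.01 0.04 0.22] t 25.8 F [-0.18 -0.06  0.03] open 0.503
[325.74542704 200.33946731]
[[311.9, 190.2], [339.7, 190.3], [339.3, 210.3], [312.0, 210.2]]
```

View pics/c9.png

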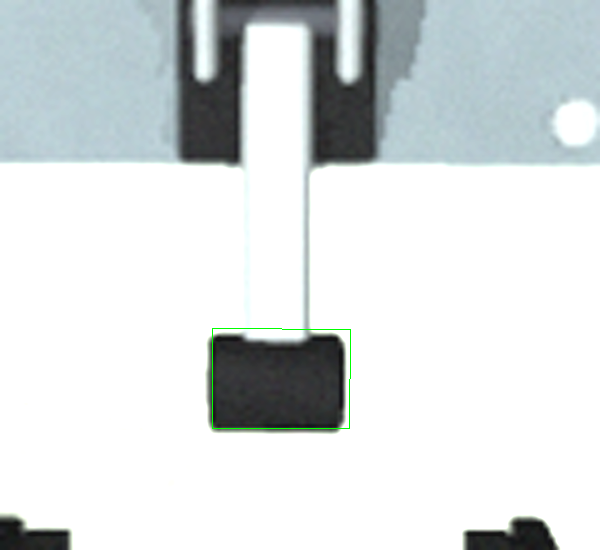

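The knob is at crop (210–343, 335–430), within 1 mm of the model. The fingertips are clear on both sides.

```bash
python3 -c "
from h import *
go([.4666,-.3267,.084],-79.7)"; python3 -m jog '[[[-0.2,1.8,0],[0,0,0.2],0.5],[[-0.2,1.8,35],[0,0,0.2],0.5],[[-0.2,1.8,65],[0,0,0.2],0.5],[[-0.2,1.8,90],[0,0,0.2],0.5],[[-0.2,1.8,90],[0,0,0.2],0.5],[[-0.2,1.8,90],[0,0,0.2],0.5]]'; python3 -c "
from h import *
go([.4666,-.3267,.084],-79.7)"
```

```text
shift [ -0.4   1.6 118.7] turn [0.04 0.02 0.2 ] t 25.85 F [-0.46 -0.12 -0.1 ] open 0.5
time_s: 26.35
position: [0.4662, -0.3275, 0.1119]
tcp_rot: [[0.984, 0.177, -0.002], [0.177, -0.984, 0.001], [-0.002, -0.001, -1.0]]
force: [-0.4, 0.0, 0.9]
opening: 0.499
shift [ 0.6 -0.7 27.9] turn [-0.06  0.1  -0.12] t 26.35 F [-0.42  0.    0.92] open 0.499
```

```bash
python3 -m jog '[[[0.6,-0.6,10],[0,0.1,-0.1],0.5],[[0.6,-0.6,20],[0,0.1,-0.1],0.5],[[0.6,-0.6,28],[0,0.1,-0.1],0.5],[[0.6,-0.6,28],[0,0.1,-0.1],0.5],[[0.6,-0.6,28],[0,0.1,-0.1],0.5],[[0.6,-0.6,28],[0,0.1,-0.1],1],[[0.6,-0.6,28],[0,0.1,-0.1],1],[[0.6,-0.6,28],[0,0.1,-0.1],1],[[0.6,-0.6,28],[0,0.1,-0.1],1],[[0.6,-0.6,28],[0,0.1,-0.1],1],[[0.6,-0.6,28],[0,0.1,-0.1],1],[[0.6,-0.6,28],[0,0.1,-0.1],1]]'; python3 -c "
from h import *
go([.4666,-.3267,.084],-79.7)"
```

```text
time_s: 27.35
position: [0.467, -0.3265, 0.085]
tcp_rot: [[0.984, 0.177, 0.001], [0.177, -0.984, 0.001], [0.001, -0.001, -1.0]]
force: [1.5, 6.1, 5.0]
opening: 0.272
shift [-0.4  0.2  1. ] turn [-0.04 -0.09 -0.08] t 27.35 F [1.52 6.11 4.95] open 0.272
```

```bash
python3 -m jog '[[[0.8,0,-5],[0,0,0],1],[[2.5,0,-10.5],[0,0,0],1],[[5,0,-16],[0,0,0],1],[[7.5,0,-22],[0,0,0],1],[[11,0,-27],[0,0,0],1],[[14.7,0,-32],[0,0,0],1]]'; python3 -m jog '[[[4,0,-4.5],[0,0,0],1],[[9,0,-8.5],[0,0,0],1],[[14,0,-12],[0,0,0],1],[[19.6,0,-15],[0,0,0],1],[[19.6,0,-15],[0,0,0],1]]'
```

```text
time_s: 27.85
position: [0.4805, -0.324, 0.1167]
tcp_rot: [[0.984, 0.178, -0.001], [0.178, -0.984, 0.001], [-0.001, -0.002, -1.0]]
force: [-1.2, 4.8, -5.1]
opening: 0.275
time_s: 28.27
position: [0.5003, -0.3204, 0.1326]
tcp_rot: [[0.984, 0.179, -0.001], [0.179, -0.984, 0.001], [-0.001, -0.001, -1.0]]
force: [-4.7, 5.0, -0.3]
opening: 0.271
```

Forces are small; the second half follows the same arc.

```bash
python3 -m jog '[[[6,0,-2.5],[0,0,0],1],[[11.7,0,-4.3],[0,0,0],1],[[18,0,-5.5],[0,0,0],1],[[23.9,0,-6.1],[0,0,0],1],[[28,0,-6.2],[0,0,0],1],[[32,0,-6],[0,0,0],1],[[35,0,-5.7],[0,0,0],1],[[35,0,-5.7],[0,0,0],1],[[35,0,-5.7],[0,0,0],1]]'
```

```text
time_s: 29.02
position: [0.535, -0.3141, 0.139]
tcp_rot: [[0.984, 0.178, 0.001], [0.178, -0.984, 0.001], [0.001, -0.0, -1.0]]
force: [-3.6, 7.3, 3.8]
opening: 0.271
```

```bash
python3 -m jog '[[[0,0,0],[0,0,0],0.52],[[0,0,0],[0,0,0],0.52],[[0,0,0],[0,0,0],0.52],[[0,0,0],[0,0,0],0.52],[[0,0,0],[0,0,0],0.52],[[0,0,0],[0,0,0],0.52]]';python3 -m jog '[[[0,0,-20],[0,0,0],0.52],[[0,0,-50],[0,0,0],0.52],[[0,0,-80],[0,0,0],0.52],[[-30,0,-110],[0,0,0],0.52],[[-70,0,-110],[0,0,0],0.52],[[-70,0,-110],[0,0,0],0.52],[[-70,0,-110],[0,0,0],0.52]]'; python3 - <<'E'
from h import *
c=cam('wrist'); im=cap('wrist','w7'); g=im.mean(2); r=np.radians(10.3); e=np.array([np.cos(r),np.sin(r),0]); ey=np.array([-e[1],e[0],0])
piv=np.array([.527,-.3152,.092])
for A in (0,.06,.175):
  k=piv+e*.062*np.sin(.175-A)+[0,0,.062*np.cos(.175-A)]
  print(A,proj(c,k).round(1),proj(c,k+ey*.012).round(1),proj(c,k-ey*.012).round(1), proj(c,k+e*.009).round(1),proj(c,k-e*.009).round(1))
u,v=map(int,proj(c,k))
d=(g<45)
n,l,st,ce=cv2.connectedComponentsWithStats(d.astype(np.uint8))
for i in range(1,n):
    if st[i,4]>150 and abs(ce[i][0]-u)<80: print(st[i],ce[i])
E
```

```text
time_s: 29.52
position: [0.5358, -0.3162, 0.138]
tcp_rot: [[0.984, 0.177, 0.003], [0.178, -0.984, -0.003], [0.003, 0.003, -1.0]]
force: [0.1, 0.1, -0.1]
opening: 0.472
time_s: 30.1
position: [0.4648, -0.3281, 0.2481]
tcp_rot: [[0.985, 0.175, 0.002], [0.175, -0.985, -0.002], [0.002, 0.002, -1.0]]
force: [-0.2, 1.0, -0.5]
opening: 0.479
0 [320.6 112.1] [305.6 112.2] [335.7 112. ] [320.6 100.3] [320.7 123.7]
0.06 [320.7 116.9] [305.6 117. ] [335.7 116.8] [320.6 105.1] [320.7 128.4]
0.175 [320.7 126. ] [305.8 126.1] [335.7 126. ] [320.6 114.4] [320.8 137.5]
[269   2  51  57 698] [294.26934097  31.59885387]
[333   2  51  57 691] [357.79739508  31.28364689]
[ 305  102   34   48 1359] [320.80500368 125.75864606]
[    0   193   640   207 90647] [307.72654363 319.43779717]
```

```bash
python3 -c "
from h import *
go([.266,-.565,.223],-64.8)"; python3 -m jog '[[[-237,198,25],[0,0,-15.2],0],[[-237,198,25],[0,0,-15.2],0],[[-237,198,25],[0,0,-15.2],0],[[-237,198,25],[0,0,-15.2],0],[[-237,198,25],[0,0,-15.2],0],[[-237,198,25],[0,0,-15.2],0],[[-237,198,25],[0,0,-15.2],0],[[-237,198,25],[0,0,-15.2],0],[[-237,198,25],[0,0,-15.2],0],[[-237,198,25],[0,0,-15.2],0],[[-237,198,25],[0,0,-15.2],0]]'; python3 - <<'E'
from h import *
for n,b,kn in(('top','top0',(486,196)),('side','side0',(367,108))):
    A=cap(n,n+'9')[:,:,::-1].astype(float); B=cv2.imread(f'pics/{b}.png').astype(float)
    D=cv2.blur(np.abs(A-B).mean(2),(3,3)); print(n,'lever',D[kn[1]-10:kn[1]+10,kn[0]-10:kn[0]+10].mean().round(1))
    k,l,st,ce=cv2.connectedComponentsWithStats((D>25).astype(np.uint8))
    for i in range(1,k):
        if st[i,4]>12: print(st[i].tolist(),ce[i].round())
E
```

```text
shift [-238.6  197.9   24.5] turn [  0.14  -0.13 -15.06] t 30.15 F [ 0.49 -0.27  0.08] open 0.477
time_s: 31.07
position: [0.2692, -0.564, 0.2213]
tcp_rot: [[0.903, 0.43, 0.002], [0.43, -0.903, 0.001], [0.002, 0.0, -1.0]]
force: [0.5, -0.8, -0.0]
opening: 1.004
top lever 2.8
[357, 217, 11, 8, 66] [362. 220.]
[271, 218, 10, 7, 55] [276. 221.]
[303, 218, 28, 11, 254] [317. 222.]
[207, 221, 31, 12, 242] [221. 227.]
[622, 340, 18, 6, 71] [630. 342.]
[471, 361, 10, 4, 25] [476. 363.]
[482, 363, 158, 25, 466] [564. 375.]
side lever 1.2
[490, 0, 3, 8, 18] [491.   4.]
[468, 10, 5, 15, 35] [470.  17.]
[475, 29, 7, 24, 61] [478.  41.]
[482, 43, 6, 11, 29] [485.  48.]
[327, 202, 23, 31, 402] [336. 217.]
[290, 273, 27, 46, 553] [300. 296.]
```

Compared with the start, only the key (and shadows and arm edges) has changed. The lever patch is back to its starting image in both cameras.

```bash
python3 -c "
from rig import bot
print(bot.hand_in(), bot.read_state()['time_s'])"
```

```text
the job is handed in; nothing more can be done
the job is handed in; nothing more can be done
```

The job is done and handed in, at about 31 s on the robot's clock against the 72 s limit.

- **Key to the stand:** I took it from the caddy by the two ends of its handle, stood it in the open wooden stand and let go. I then took it again across its thin side.
- **Trip test:** I pushed the key down the box slot in small steps. The force began to rise when the pad was about 2 mm lower than nominal. The lever dropped at roughly 4.3 mm of button travel and about 4 N. That travel is inferred from the force and height readings, because the button is hidden.
- **Key back:** I put it back in the stand. The close-up afterwards matched the fully home outline to within 1–2 pixels.
- **Lever:** I gripped the knob, swung it up along its arc with forces under about 10 N, and released it just short of the stop so it fell home.

**Last checks:** compared with the start, the top and side pictures differ only at the key, its shadows and the arm. The lever looks as it did at the start in both, and the jars, can, cup and other tools showed no change. None of these checks failed. One reading was slightly off: in the close-up, the knob's edge lay about 2 pixels from the model's fully-up position. That is within the calibration error, and it fits the other pictures.

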